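# Hold an opened snap ring at the carousel spindle's groove

## Task

The snap-ring pliers stand in their holder with a snap ring already on their tips. Squeeze the handles fully to open the ring, lift the pliers out, bring the open ring over the end of the fraction collector's upright spindle from straight above, and slide it gently down until it lies at the dark groove, just on or above the grey hub. Finish while still holding the pliers there, upright and squeezed so that the ring stays open round the groove, without leaning on the collector; leave the solvent bottle, the jar and the vial alone.

Things in the scene. Friction and masses are not known exactly. Their poses are not given: they have to be found in the camera images.
- pliers: Loose upright snap-ring pliers, 0.36 kg, 140 mm tall. Origin on the tool axis at the ring's underside; z up, y = line along which the handles squeeze. Dark steel cross-piece (x 24, y 96 mm, 45 to 61 mm above the origin) rests on the stand; below it only two thin jaws down to the brass ring. Squeezing the handles spreads the jaws and opens the ring, which stays on the tips; springs close it.
- grip_mid (a point): Point on the tool axis midway between the two red handles, 112 mm above the pliers' origin: grip here from above. Each handle is 24 mm wide (pliers' x), 10 mm thick, 68 mm tall, 72 to 140 mm above the origin; the flat outer faces are 64 mm apart (along y) at rest, 48 mm when squeezed to the stop. The springs need about 4 N per handle at first, 7 N at the stop.
- ring_centre (a point): Centre of the opened ring at its underside; coincides with the pliers' origin. Brass C ring, 3 mm thick, band 4 mm wide, gap towards the pliers' -x. Closed, its bore is 24 mm (too small for the spindle); fully open it passes a 32 mm round bar centred on the tool axis, and ring, lugs and jaws span 52 mm along y.
- grip_a (a joint): How far each handle is squeezed, m: 0 at rest (ring closed), 0.0082 at the stop (ring fully open). The other handle always moves the same amount inwards.
- stand: Grey fixed holder, origin at the centre of its underside on the bench, z up. Base plate 90 x 120 x 8 mm; two posts at y = +-39.5 mm, 16 mm wide, tops at 63 mm, carry the pliers' cross-piece, with thin lips up to 70 mm before and behind it. The pliers' origin starts on the stand's axis 18 mm above the bench, axes parallel; lift straight up at least 60 mm to clear it.
- collector: White fixed fraction collector on a black foot, 230 mm across, origin at the centre of its underside on the bench, z up. Rotor plate 55 mm above the bench with 12 capped vials on a circle of 85 mm radius, tops 75 mm above the bench. At its centre a grey hub, 48 mm across, top face 70 mm above the bench, and on it the upright steel spindle.
- groove (a point): Point on the spindle's axis at the hub's top face, 70 mm above the bench, z up. The dark groove, 23 mm in diameter, reaches from here 6 mm up; the ring is at the groove when its underside is about 0 to 3 mm above this point. The spindle above the groove is 25 mm in diameter.
- spindle_end (a point): Centre of the spindle's top, 28 mm above the hub's face (98 mm above the bench). The top 6 mm taper to 15 mm diameter.
- solvent: Loose clear bottle with blue cap, 68 mm diameter, 140 mm tall, origin at the centre of its underside; leave it alone.
- jar: Loose white jar with orange cap, 52 mm diameter, 60 mm tall, origin at the centre of its underside; leave it alone.
- vial: Loose small amber vial with white cap, 26 mm diameter, 48 mm tall, origin at the centre of its underside; leave it alone.
Mind the look-alikes: they are no part of the job. Of the things that look like the collector, the largest one is meant.

How it is judged:
By the outcome, as a careful person would: the job done as asked, in the order asked, and still so for the second after the job is handed in, while the arm keeps its last pose, push and grip.
It also fails if it takes over 42 s, if anything falls off the work surface, if the arm or the gripper's body presses on something with over 40 N, if the wrist force passes 120 N, or if a joint passes its speed limit or range.

## Robot

A 6-joint arm with a two-finger parallel gripper is mounted at the origin on the work surface. World frame = base frame: x ahead of the robot, y to its left, z up, the work surface at z = 0. Lengths are in m, angles in rad, forces in N, time in s.
With the tool pointing down it reaches from about 0.375 to 0.975 m from the base axis. Payload 3.8 kg.
Tool frame: the origin (TCP) lies at the very end of the fingers, on their centre line; the grasp point (between the pads) lies 19 mm behind it; z points along the fingers, y is the line along which they close (so a half turn about z gives the same grasp; the last joint's range is limited). The gripper opens to 85 mm and grips with 20 to 120 N. Pads are 22 mm wide; open, the fingers measure 114 mm over their backs; the gripper's body (76 mm by 85 mm) begins 54 mm behind the grasp point. The pads swing forward as they close: fully open they stand 13 mm farther back than shut.
Start: joints at [1.308, 0.264, 1.604, -0, 1.274, -0.037], TCP at [0.151, 0.658, 0.231] pointing down, gripper open.
Joint ranges: [-2.63, 2.63], [-0.94, 2.18], [0.31, 2.57], [-1.31, 4.45], [0, 2.66], [-2.55, 2.55]. Speed limits (rad/s): [2.57, 2.57, 3.14, 3.14, 3.14, 3.14].

## Interface

Orientations are given as a rotation vector (axis times angle).
In Python, from workcell import bot gives the robot as it stands.
- The arm moves only by the shell command python3 -m creep 'ROWS' [FORCE]. ROWS is JSON, a list of rows, each a list of 5 numbers: the shift along the tool's x, y, z in units of 0.05 m (1.0 is 0.05 m), then the turn about the tool's z in units of 0.1 rad (1.0 is 0.1 rad), then the opening, from 0 (shut) to 1 (fully open). In form: [[tx, ty, tz, spin, hand], ...]. A call has 1 to 20 rows; each row shifts and turns the commanded pose from where the row before left it, along the tool's axes as they then stand; what a row does not reach is not made up. A row lasts 1/8 s, in which the tool goes at most 62.5 mm and 10.7 degrees, less where a joint would pass 70% of its speed; a pose out of reach is approached as far as the arm can. A call with a number of a shift or a turn outside -1 to 1 is refused whole. A call with a gripper value outside its range is refused whole. The fingers move at their own pace and stop on an object; FORCE is the grip in N (left out, the last holds). Time passes only in rows, so rows that do not move let the fingers close. It gives the time, the measured TCP pose, the force, the opening and the grip force at its end, in the units of the state.
- bot.read_state(): the state, without advancing time (a new reading comes with each control period).
- bot.read_camera(name): name is "scene" or "top" or "wrist"; returns a dict with "pixels" (480x640x3 uint8, red, green, blue), "vfov" (degrees; the focal length in pixels is half the picture's height over the tangent of half this angle, whatever the lens; pixels are square), "cx", "cy" (the principal point, pixels), "world_to_cam" (4x4, takes a point from world to camera coordinates). Camera axes: x right, y down, z forward; pixel columns grow to the right and rows downward; lengths in m; the calibration is good to about 2 mm. A picture is of the moment at which its call begins. There is no depth.
- bot.finish_job(): hands the job in; it is judged then, once.
Trained networks look in a picture, given as the dict that the camera call returned (one of the last four; its "shot" number tells which), for a name from the list of things; names that differ only in an ending like _2 or _b are one class to them, and where a whole thing is asked for, a point or a joint stands for the part that bears it (a point fixed in the world has none). Each returns a list of dicts, best first, with "score" (0 to 1); they miss things now and then, are a little off and sometimes report something else, mostly with a low value. They report only what shows in the picture. A call takes as long as a camera call. They do not tell look-alikes from the thing itself.
- bot.look_for(target, picture): "bbox" ([left, top, right, bottom] in pixels, round what is visible of it).
- bot.regions_of(target, picture): "mask" (480x640 bool, what is visible of it) and "bbox" ([left, top, right, bottom] in pixels, round what is visible of it).
The state is a dict: "time": time; "q": joint angles; "joint_vel": joint speeds; "joint_torque": joint torques, N m; "tool_pos": TCP position; "tcp_rot": TCP orientation; "wrist_force": force on the tool from outside, world axes, zero at the start; "torque": the same for the moment, N m; "width": opening from 0.0 (shut) to 1.0 (fully open); "grip_force": force on a finger pad.
Only numpy, scipy, OpenCV 4.12 (cv2) and the standard library are available. Lean on these libraries where they do the work, as an engineer would, in place of code of your own. Each camera call takes 0.05 s, during which the arm holds its last target. There are 200 camera calls.

## Working session

There is one attempt and no reset: what is moved stays moved. The work goes in short steps, Python scripts to look and compute and a shell command to move; the robot and the scene stay as the last step left them, time stands still between calls to the robot, and variables do not carry over. Pictures are saved under pics/ and viewed, at most 12 in all, crops included, and the job is handed in when it is done.

```bash
mkdir -p pics; cat > h.py <<'E'
import numpy as np,cv2
from workcell import bot
def ray(p,u,v):
    f=240/np.tan(np.radians(p["vfov"])/2); M=np.array(p["world_to_cam"])
    R=M[:3,:3]; c=-R.T@M[:3,3]; return c,R.T@np.array([(u-p["cx"])/f,(v-p["cy"])/f,1])
def at(p,u,v,z):
    c,d=ray(p,u,v); return c+d*(z-c[2])/d[2]
def proj(p,X):
    f=240/np.tan(np.radians(p["vfov"])/2); M=np.array(p["world_to_cam"]); q=M[:3,:3]@np.array(X)+M[:3,3]
    return np.array([p["cx"]+f*q[0]/q[2],p["cy"]+f*q[1]/q[2]])
def save(p,n): cv2.imwrite("pics/"+n,p["pixels"][:,:,::-1])
E
python3 - <<'E'
from h import *
s=bot.read_state();print(s["time"],s["tool_pos"],s["tcp_rot"],s["width"])
ims=[]
for n in("top","scene"):
    p=bot.read_camera(n);save(p,n+"0.png");ims.append(p["pixels"])
    c,_=ray(p,0,0);print(n,p["vfov"],p["cx"],p["cy"],c.round(3))
    for t in("pliers","stand","collector","solvent","jar","vial"):
        for d in bot.look_for(t,p)[:3]:
            b=d["bbox"];print(t,round(d["score"],2),np.round(b), at(p,(b[0]+b[2])/2,(b[1]+b[3])/2,0.07).round(3))
E
```

```text
0.0 [0.15093315 0.6571663  0.22995194] [-0.35394131 -3.12123591  0.0034637 ] 0.9972580439184485
top 53.56369123936253 319.7476673598901 245.46208135203017 [0.42  0.153 0.975]
pliers 0.68 [472. 215. 538. 246.] [ 0.579 -0.217  0.07 ]
stand 0.93 [455. 205. 520. 263.] [ 0.571 -0.184  0.07 ]
collector 0.89 [206. 334. 290. 418.] [0.295 0.268 0.07 ]
collector 0.72 [220. 176. 335. 295.] [0.559 0.222 0.07 ]
collector 0.72 [ 96. 175. 178. 253.] [0.593 0.495 0.07 ]
solvent 0.93 [361. 124. 401. 171.] [0.739 0.024 0.07 ]
solvent 0.67 [221. 175. 334. 295.] [0.559 0.223 0.07 ]
jar 0.97 [371. 296. 398. 323.] [0.422 0.015 0.07 ]
vial 0.69 [391. 217. 405. 236.] [ 0.581 -0.01   0.07 ]
vial 0.23 [472. 214. 536. 245.] [ 0.581 -0.216  0.07 ]
scene 46.6119408509782 325.066287413781 238.6496691574635 [ 1.029 -0.55   0.746]
pliers 0.93 [180. 324. 238. 406.] [ 0.565 -0.19   0.07 ]
stand 0.66 [168. 366. 260. 442.] [ 0.62  -0.238  0.07 ]
collector 0.93 [233. 173. 302. 224.] [0.343 0.22  0.07 ]
collector 0.62 [296. 205. 410. 292.] [0.591 0.179 0.07 ]
collector 0.58 [400. 168. 468. 221.] [0.635 0.445 0.07 ]
solvent 0.82 [360. 294. 404. 373.] [0.75  0.018 0.07 ]
jar 0.56 [218. 262. 245. 300.] [ 0.461 -0.027  0.07 ]
vial 0.82 [287. 309. 304. 339.] [ 0.621 -0.046  0.07 ]
vial 0.3 [298. 204. 415. 292.] [0.596 0.183 0.07 ]
```

View pics/top0.png

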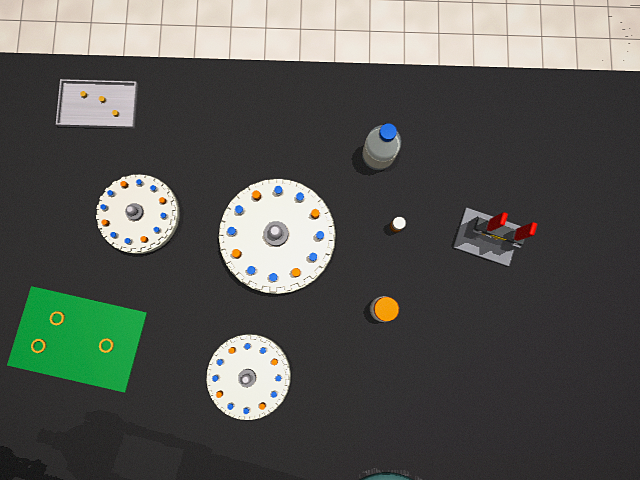

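View pics/scene0.png

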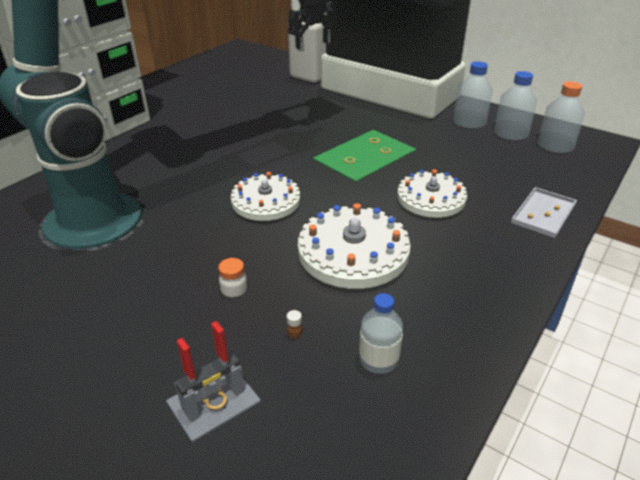

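The largest collector is the middle one, around (276,233) in the top view. The pliers' red handles are at about (497,222) and (526,230). I'll fit both models against the two views.

```bash
cat >> h.py <<'E'
from scipy.optimize import minimize,least_squares
def redmask(p,box=None):
    h=cv2.cvtColor(p["pixels"],cv2.COLOR_RGB2HSV)
    m=(((h[...,0]<6)|(h[...,0]>172))&(h[...,1]>190)&(h[...,2]>60))
    if box is not None:
        k=np.zeros_like(m);l,t,r,b=map(int,box);k[t:b,l:r]=1;m&=k>0
    return m
def handles(p,x,y,yaw,zo,half,ro=0):
    m=np.zeros((480,640),np.uint8)
    for s in(-1,1):
        P=[]
        for a in(-.012,.012):
            for b in(half-.010,half):
                for z in(.072,.14):
                    c,n=np.cos(yaw),np.sin(yaw)
                    P.append(proj(p,[x+c*a-n*s*b,y+n*a+c*s*b,zo+z]))
        H=cv2.convexHull(np.float32(P)); cv2.fillConvexPoly(m,np.int32(np.round(H*16)),255,cv2.LINE_AA,4)
    return m/255.
def fitpl(views,x0,zo,half):
    def cost(v):
        return sum(np.abs(handles(p,*v,zo,half)-mk).sum()/mk.sum() for p,mk in views)
    r=minimize(cost,x0,method="Nelder-Mead",options=dict(initial_simplex=[x0,np.add(x0,[.01,0,0]),np.add(x0,[0,.01,0]),np.add(x0,[0,0,.1])],xatol=1e-4,fatol=1e-3))
    return r.x,r.fun
def caps(p,c0):
    h=cv2.cvtColor(p["pixels"],cv2.COLOR_RGB2HSV)
    m=((h[...,1]>150)&(h[...,2]>90)).astype(np.uint8)
    n,_,st,ce=cv2.connectedComponentsWithStats(m);P=[]
    for i in range(1,n):
        if st[i,4]<8: continue
        w=at(p,*ce[i],.073)[:2]
        if .075<np.hypot(*(w-c0))<.095:P.append(w)
    P=np.array(P); r=least_squares(lambda v:np.hypot(*(P-v).T)-.085,c0)
    return r.x,len(P),np.abs(r.fun).max()
E
python3 - <<'E'
from h import *
V=[]
for n,b in(("top",(460,190,560,260)),("scene",(160,310,260,410))):
    p=bot.read_camera(n);m=redmask(p,b);print(m.sum());V.append((p,m))
    print(n,caps(p,np.array([.557,.224])),fitpl(V[-1:],[.567,-.188,-.25],.018,.032))
print(fitpl(V,[.567,-.188,-.25],.018,.032))
s=bot.read_state()
p=bot.read_camera("wrist");c,d=ray(p,320,240);print(s["tool_pos"],c,d)
E
```

```text
475
top (array([0.56350472, 0.22614824]), 12, np.float64(0.0008128060200270903)) (array([ 0.57777424, -0.20614697, -0.40920203]), np.float64(0.4249742002063983))
121
scene (array([0.56120054, 0.22891174]), 12, np.float64(0.0020729714200032473)) (array([ 0.56164228, -0.19412471, -0.63353887]), np.float64(5.861740398638794))
(array([ 0.57437587, -0.20364051, -0.61012346]), np.float64(6.607168811674301))
[0.15114178 0.65786585 0.23131763] [0.07100542 0.67720109 0.37343924] [ 0.31145581 -0.05912778 -0.94849925]
```

```bash
python3 -m creep '[[-0.6,-0.73,-0.03,0,1],[-0.6,-0.73,-0.03,0,1],[-0.6,-0.73,-0.03,0,1],[-0.6,-0.73,-0.03,0,1],[-0.6,-0.73,-0.03,0,1],[-0.6,-0.73,-0.03,0,1],[-0.6,-0.73,-0.03,0,1],[-0.6,-0.73,-0.03,0,1],[-0.6,-0.73,-0.03,0,1],[-0.6,-0.73,-0.03,0,1],[-0.6,-0.73,-0.03,0,1],[-0.6,-0.73,-0.03,0,1],[-0.6,-0.73,-0.03,0,1],[-0.6,-0.73,-0.03,0,1],[-0.6,-0.73,-0.03,0,1],[-0.6,-0.73,-0.03,0,1],[-0.6,-0.73,-0.03,0,1],[-0.6,-0.73,-0.03,0,1],[-0.6,-0.73,-0.03,0,1],[-0.6,-0.73,-0.03,0,1]]'
python3 - <<'E'
from h import *
p=bot.read_camera("wrist");save(p,"w1.png");s=bot.read_state();print(s["time"],s["tool_pos"],s["tcp_rot"])
for t in("pliers","stand","grip_mid"):
    for d in bot.look_for(t,p)[:2]:print(t,d["score"],np.round(d["bbox"]))
m=redmask(p);print(m.sum(),fitpl([(p,m)],[.57,-.19,-.27],.018,.032))
q=bot.read_camera("top")
m=redmask(q,(460,190,560,260));print(m.sum())
E
```

```text
time: 3.35
tool_pos: [0.573, -0.1895, 0.2615]
tcp_rot: [0.354, 3.121, 0.0]
wrist_force: [0.7, -0.2, -0.5]
width: 1.001
grip_force: 0.0
3.4 [ 0.57529493 -0.19473615  0.26144638] [ 0.35698156  3.11776124 -0.00707912]
pliers 0.62 [237. 195. 354. 267.]
stand 0.85 [236. 144. 366. 242.]
grip_mid 0.72 [238. 194. 358. 268.]
2 (array([ 0.50849306, -0.18944531,  0.19777736]), np.float64(1122.6588235294116))
470
```

View pics/w1.png

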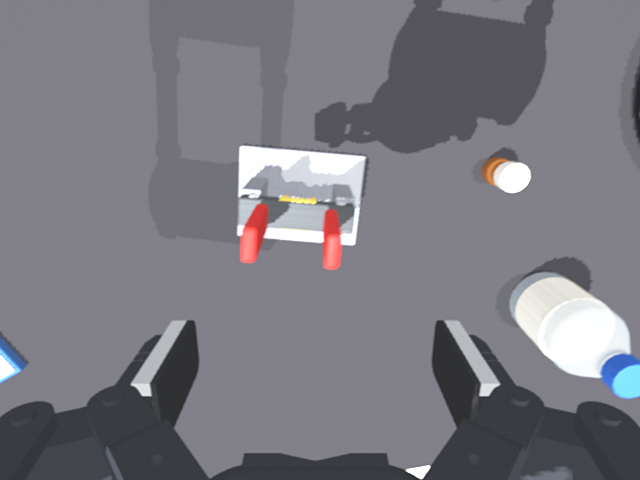

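The wrist view shows the handles with their tops near (248,256) and (332,264), and the stand plate spans (237,145)-(366,244). The red mask is too strict, so I'll refit with a looser one.

```bash
cat >> h.py <<'E'
def redmask(p,box=None):
    a=p["pixels"].astype(float);m=(a[...,0]>90)&(a[...,0]>2*a[...,1])&(a[...,0]>2*a[...,2])
    if box is not None:
        k=np.zeros_like(m);l,t,r,b=map(int,box);k[t:b,l:r]=1;m&=k>0
    return m
E
python3 - <<'E'
from h import *
V={}
for n,b in(("wrist",(225,185,365,275)),("top",(460,190,560,260)),("scene",(160,310,260,410))):
    p=bot.read_camera(n);m=redmask(p,b);V[n]=(p,m)
p=V["wrist"][0];a=at(p,248,255,.158);b=at(p,332,263,.158);print(a,b,(a+b)/2,np.hypot(*(a-b)[:2]))
print(at(p,240,146,.008),at(p,366,156,.008),at(p,355,244,.008),at(p,238,232,.008))
x0=[*((a+b)/2)[:2],-.27]
for k in(["wrist"],["top"],["scene"],["wrist","top"],["wrist","top","scene"]):
    print(k,V[k[-1]][1].sum(),fitpl([V[i] for i in k],x0,.018,.032))
s=bot.read_state();print(s["time"],s["tool_pos"],s["tcp_rot"])
E
```

```text
[ 0.57186511 -0.23034117  0.158     ] [ 0.5891984  -0.17943733  0.158     ] [ 0.58053176 -0.20488925  0.158     ] 0.05377401039057759
[ 0.51363732 -0.24554817  0.008     ] [ 0.54936329 -0.13175378  0.008     ] [ 0.63359898 -0.15905339  0.008     ] [ 0.59464894 -0.27128367  0.008     ]
['wrist'] 1454 (array([ 0.5744238 , -0.20423988, -0.29465148]), np.float64(0.7807454756317932))
['top'] 165 (array([ 0.57961903, -0.21007877, -0.52417854]), np.float64(3.0154961378490794))
['scene'] 787 (array([ 0.57332526, -0.20298444, -0.44997271]), np.float64(0.2793532152378105))
['wrist', 'top'] 165 (array([ 0.5774054 , -0.20539642, -0.38791347]), np.float64(3.9657810567851834))
['wrist', 'top', 'scene'] 787 (array([ 0.57645656, -0.20488519, -0.40279215]), np.float64(4.30045073865934))
3.75 [ 0.57202705 -0.18673436  0.26132408] [-3.52108608e-01 -3.12158374e+00 -5.02413953e-04]
```

```bash
python3 -m creep '[[-0.07,-0.29,0.3,0.87,1],[0,0,0.5,0,1],[0,0,0.5,0,1],[0,0,0.1,0,1],[0,0,0,0,1]]'
python3 - <<'E'
from h import *
p=bot.read_camera("wrist");save(p,"w2.png")
m=redmask(p);n,l,st,ce=cv2.connectedComponentsWithStats(m.astype(np.uint8));print([(a.tolist(),c.round()) for a,c in zip(st,ce) if a[4]>100])
print(fitpl([(p,m)],[.574,-.203,-.31],.018,.032))
E
```

```text
time: 4.38
tool_pos: [0.5726, -0.2022, 0.1917]
tcp_rot: [0.488, 3.103, 0.0]
wrist_force: [0.4, -0.1, 0.4]
width: 0.997
grip_force: 0.0
[([0, 0, 640, 480, 303931], array([320., 239.])), ([244, 230, 33, 85, 1598], array([262., 268.])), ([348, 230, 31, 85, 1671], array([362., 269.]))]
(array([ 0.57447372, -0.2041584 , -0.28998539]), np.float64(0.5176050720073897))
```

View pics/w2.png

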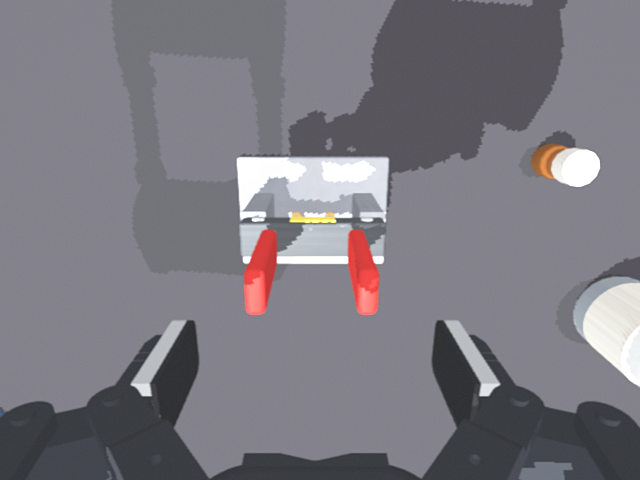

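Handles and plate are symmetric about the fingers' centre, column ~313, and the plate edges are horizontal, so the yaw is right. I'll descend and squeeze.

```bash
python3 -m creep '[[-0.03,-0.03,0.3,0,1],[0,0,0.4,0,1],[0,0,0.4,0,1],[0,0,0.3,0,1],[0,0,0.2,0,1],[0,0,0,0,1],[0,0,0,0,0.8],[0,0,0,0,0.7],[0,0,0,0,0.6],[0,0,0,0,0.5],[0,0,0,0,0.3],[0,0,0,0,0],[0,0,0,0,0],[0,0,0,0,0]]' 45
python3 - <<'E'
from h import *
p=bot.read_camera("wrist");save(p,"w3.png");s=bot.read_state();print(s)
E
```

```text
time: 6.18
tool_pos: [0.5753, -0.2053, 0.1143]
tcp_rot: [0.489, 3.099, -0.001]
wrist_force: [-1.2, 0.8, 8.0]
width: 0.53
grip_force: 48.2
{'time': 6.225, 'q': array([-3.83659050e-01,  2.38475418e-01,  1.86214612e+00,  2.53165621e-04,
        1.03663509e+00, -1.64174524e+00]), 'joint_vel': array([ 0.00182431,  0.00126614, -0.00040519, -0.00118352,  0.00135425,
       -0.00195713]), 'joint_torque': array([-3.31452526e-01, -4.16132247e+01, -3.01321471e+01, -1.58187565e-01,
       -5.92418388e-01,  4.39905896e-03]), 'tool_pos': array([ 0.5752964 , -0.20529132,  0.11425765]), 'tcp_rot': array([ 4.88738440e-01,  3.09901659e+00, -1.19934145e-03]), 'wrist_force': array([-2.26323738,  0.60018422,  8.29381311]), 'torque': array([0.21618028, 0.21903094, 0.04883725]), 'grip_force': 48.185439705848694, 'width': 0.5291139589146702}
```

View pics/w3.png

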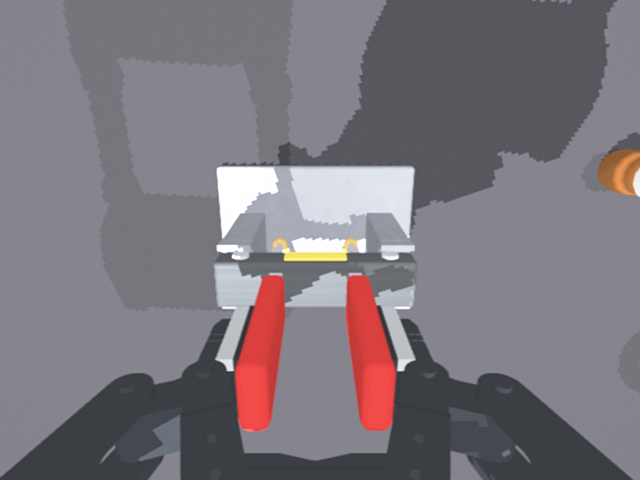

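The handles are gripped against both pads, the ring ends show at (280,244) and (350,244), and the width is ~45 mm, so they are at the stop. Next, lift straight up.

```bash
python3 -m creep '[[0,0,-0.1,0,0],[0,0,-0.15,0,0],[0,0,-0.2,0,0],[0,0,-0.25,0,0],[0,0,-0.3,0,0],[0,0,-0.3,0,0],[0,0,-0.3,0,0],[0,0,-0.3,0,0],[0,0,-0.25,0,0],[0,0,-0.15,0,0],[0,0,-0.1,0,0],[0,0,0,0,0],[0,0,0,0,0]]'
python3 - <<'E'
from h import *
p=bot.read_camera("wrist");s=bot.read_state();print(s["tool_pos"],s["tcp_rot"],s["wrist_force"],s["width"],s["grip_force"])
q=bot.read_camera("scene");
cv2.imwrite("pics/l1.png",np.hstack([p["pixels"][120:480,120:520],cv2.resize(q["pixels"][230:430,120:320],(360,360),interpolation=cv2.INTER_CUBIC)])[:,:,::-1])
E
```

```text
time: 7.85
tool_pos: [0.5732, -0.2046, 0.2306]
tcp_rot: [-0.489, -3.102, -0.0]
wrist_force: [0.6, -0.3, -3.6]
width: 0.534
grip_force: 46.9
[ 0.57321192 -0.20459884  0.23054819] [-4.89166005e-01 -3.10203775e+00 -4.53679986e-04] [-0.25326333 -0.05176078 -2.73434791] 0.528201839173249 46.9313782453537
```

View pics/l1.png

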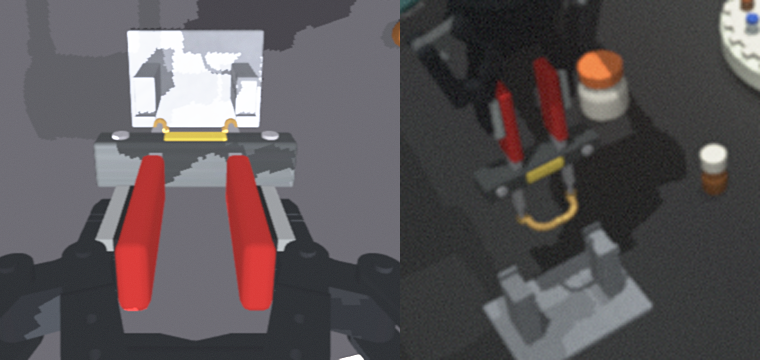

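```bash
python3 -m creep '[[0.08,0.2,0,0,0],[0.08,0.4,0,0,0],[0.08,0.6,0,0,0],[0.08,0.6,0,0,0],[0.08,0.6,0,0,0],[0.08,0.6,0,0,0],[0.08,0.6,0,0,0],[0.08,0.6,0,0,0],[0.08,0.6,0,0,0],[0.08,0.6,0,0,0],[0.08,0.6,0,0,0],[0.08,0.6,0,0,0],[0.08,0.6,0,0,0],[0.08,0.5,0,0,0],[0.08,0.3,0,0,0],[0.06,0.16,0,0,0],[0,0,0,0,0],[0,0,0,0,0],[0,0,0,0,0]]'
python3 - <<'E'
from h import *
p=bot.read_camera("wrist");save(p,"c1.png");s=bot.read_state();T=s["tool_pos"];print(T,s["tcp_rot"],s["wrist_force"],s["width"])
m=redmask(p);n,l,st,ce=cv2.connectedComponentsWithStats(m.astype(np.uint8))
k=np.argsort(-st[1:,4])[:2]+1;m=np.isin(l,k)
for zo in(.131,.134,.137):print(zo,fitpl([(p,m)],[*T[:2],-.313],zo,.024))
print("wrist caps",caps(p,np.array([.5625,.2275])))
for n in("top","scene"):
    q=bot.read_camera(n)
    try:print(n,caps(q,np.array([.5625,.2275])))
    except Exception as e:print(e)
E
```

```text
time: 10.32
tool_pos: [0.6393, 0.2019, 0.2313]
tcp_rot: [0.491, 3.103, -0.0]
wrist_force: [0.0, -0.0, -2.7]
width: 0.53
grip_force: 46.9
[0.63926534 0.20202381 0.23135382] [ 4.90868252e-01  3.10295820e+00 -2.65647796e-04] [ 0.02042825 -0.15275953 -3.26870388] 0.5341084796910703
0.131 (array([ 0.64646374,  0.19995162, -0.4415127 ]), np.float64(2.3515423935091277))
0.134 (array([ 0.64575835,  0.20110804, -0.15655793]), np.float64(2.521386883029074))
0.137 (array([ 0.6430507 ,  0.20132827, -0.15910804]), np.float64(2.709895875591616))
wrist caps (array([0.56164182, 0.22789043]), 10, np.float64(0.0029960885577739876))
top (array([0.56284678, 0.2253737 ]), 2, np.float64(6.254201739830378e-10))
scene (array([0.56107736, 0.22763161]), 9, np.float64(0.0022441996387690955))
```

View pics/c1.png

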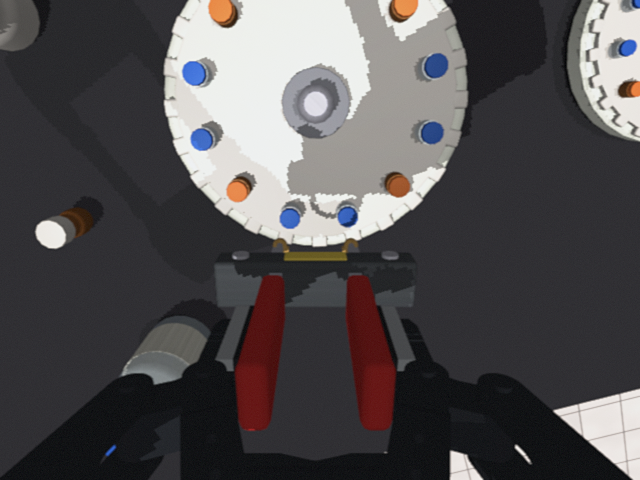

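Spindle top is at (316,103), concentric with the hub. The pliers' cross-piece top face spans rows 263–305 and columns 216–414, so I'll measure both in this same camera.

```bash
python3 - <<'E'
from h import *
p=bot.read_camera("wrist");s=bot.read_state();T=np.array([.6393,.202,.2313])
a=.3127;X=np.array([-np.cos(a),np.sin(a),0]);Y=np.array([np.sin(a),np.cos(a),0])
loc=lambda w:(np.round([(w-T)@X*1e3,(w-T)@Y*1e3],1))
g=cv2.cvtColor(p["pixels"],cv2.COLOR_RGB2GRAY).astype(int)
print("col225",g[245:312,228].tolist());print("col405",g[245:312,400].tolist())
z=T[2]-.0963+.061
for u,v in((315,263),(315,305),(216,285),(414,285)):print(u,v,loc(at(p,u,v,z)))
for u,v in((237,425),(270,430),(363,430),(394,425)):print("handle",u,v,loc(at(p,u,v,z+.079)))
# spindle top / hub
c=p["pixels"][60:145,270:362]
gg=cv2.cvtColor(c,cv2.COLOR_RGB2GRAY)
hc=cv2.HoughCircles(cv2.GaussianBlur(gg,(3,3),0),cv2.HOUGH_GRADIENT,1,5,param1=80,param2=12,minRadius=8,maxRadius=40)
print(hc[0][:6]+[270,60,0] if hc is not None else None)
print("spindle",loc(at(p,316,103,.098)),at(p,316,103,.098)); print("hub",loc(at(p,316,102,.07)),at(p,316,102,.07))
print("jaws",loc(at(p,280,245,z-.058)),loc(at(p,350,245,z-.058)))
E
python3 - <<'E'
import cv2;i=cv2.imread('pics/c1.png')[55:150,265:367];cv2.imwrite('pics/c1z.png',cv2.resize(i,None,fx=5.5,fy=5.5,interpolation=cv2.INTER_NEAREST))
E
```

```text
col225 [43, 44, 43, 42, 41, 44, 41, 34, 32, 30, 31, 31, 32, 33, 31, 27, 33, 42, 52, 61, 70, 76, 80, 78, 74, 76, 76, 75, 75, 77, 78, 80, 78, 78, 78, 76, 75, 73, 75, 75, 75, 73, 74, 76, 74, 75, 75, 73, 73, 75, 75, 74, 76, 75, 72, 72, 71, 74, 74, 74, 70, 64, 50, 51, 48, 47, 47]
col405 [50, 48, 47, 47, 45, 47, 48, 39, 28, 28, 28, 30, 32, 30, 32, 32, 34, 39, 45, 47, 47, 50, 49, 39, 37, 35, 38, 40, 37, 39, 36, 38, 38, 39, 37, 37, 34, 38, 37, 35, 37, 37, 38, 37, 39, 57, 69, 74, 70, 71, 71, 70, 70, 71, 68, 70, 70, 66, 69, 69, 69, 59, 50, 51, 47, 47, 48]
315 263 [12.1  1.1]
315 305 [-9.6  1.1]
216 285 [  0.9 -45.7]
414 285 [ 0.9 47.8]
handle 237 425 [ -8.3 -22.1]
handle 270 430 [-10.1 -12.3]
handle 363 430 [-10.1  15.4]
handle 394 425 [-8.3 24.6]
[[314.5        104.5         33.79999924]
 [320.5        102.5         39.40000153]
 [311.5         94.5         27.10000038]
 [325.5        100.5         30.39999962]
 [330.5        100.5         26.10000038]
 [323.5        110.5         23.60000038]]
spindle [82.3  1.7] [0.56150801 0.22898686 0.098     ]
hub [83.   1.8] [0.56092098 0.22923483 0.07      ]
jaws [  0.7 -20.2] [ 0.7 22.3]
```

View pics/c1z.png

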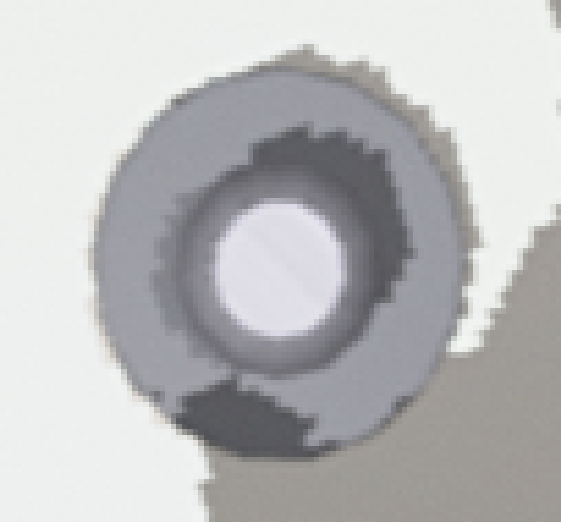

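```bash
python3 -m creep '[[0.1,0.01,0,0,0],[0.2,0,0,0,0],[0.3,0,0,0,0],[0.3,0,0,0,0],[0.3,0,0,0,0],[0.2,0,0,0,0],[0.15,0,0,0,0],[0.07,0,0,0,0],[0,0,0.2,0,0],[0,0,0.2,0,0],[0,0,0.1,0,0],[0,0,0,0,0],[0,0,0,0,0]]'
python3 - <<'E'
from h import *
p=bot.read_camera("wrist");q=bot.read_camera("scene");s=bot.read_state();T=s["tool_pos"];print(T,s["wrist_force"],s["width"])
o=T-np.array([0,0,.0963]);c=proj(q,o).astype(int);print(c)
i=cv2.resize(q["pixels"][c[1]-45:c[1]+45,c[0]-50:c[0]+50],(400,360),interpolation=cv2.INTER_CUBIC)
cv2.imwrite("pics/d1.png",np.hstack([p["pixels"][120:480,120:520],i])[:,:,::-1])
E
```

```text
time: 12.15
tool_pos: [0.5626, 0.2283, 0.2064]
tcp_rot: [0.489, 3.103, 0.0]
wrist_force: [-0.4, 0.4, -2.9]
width: 0.529
grip_force: 46.9
[0.56267891 0.22833075 0.2067599 ] [ 0.46699632  0.48404162 -2.90710039] 0.533968989720738
[355 214]
```

View pics/d1.png

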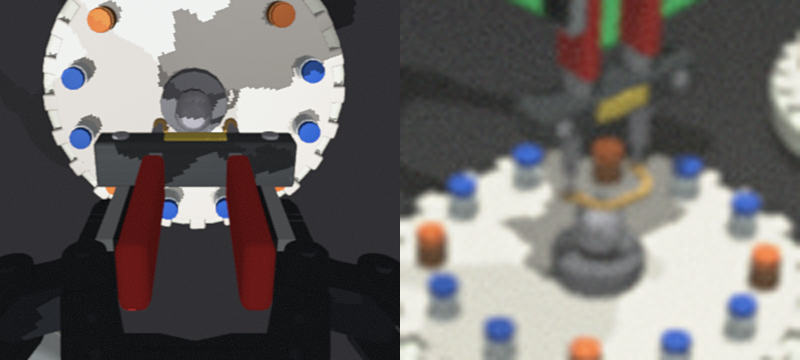

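Laterally the spindle (centre col ~194 of the crop) sits between the jaws (160, 232). For the tool-x direction I'll check the ring's outline against the prediction in the scene view.

```bash
python3 - <<'E'
from h import *
q=bot.read_camera("scene");s=bot.read_state();T=s["tool_pos"]
a=.3127;X=np.array([-np.cos(a),np.sin(a),0]);Y=np.array([np.sin(a),np.cos(a),0])
o=np.array([.5626,.2283,.2064-.0963])+.0013*X+.0011*Y
i=cv2.resize(q["pixels"][165:265,300:410],None,fx=7,fy=6*7/6,interpolation=cv2.INTER_CUBIC)[:,:,::-1].copy()
def poly(c,r,col):
    P=[(proj(q,c+r*np.array([np.cos(t),np.sin(t),0]))-[300,165]+.5)*7 for t in np.linspace(0,6.28,60)]
    cv2.polylines(i,[np.int32(P)],True,col,1)
S=np.array([.5615,.2285,0])
poly(o,.020,(0,255,255));poly(o,.016,(0,255,255))
poly(S+[0,0,.098],.0075,(0,255,0));poly(S+[0,0,.07],.024,(0,255,0));print(o)
cv2.imwrite("pics/e1.png",i[:590])
print(caps(q,np.array([.5625,.2275])))
E
```

```text
[0.56170143 0.22974657 0.1101    ]
(array([0.56137494, 0.22862795]), 12, np.float64(0.0021063315403418853))
```

View pics/e1.png

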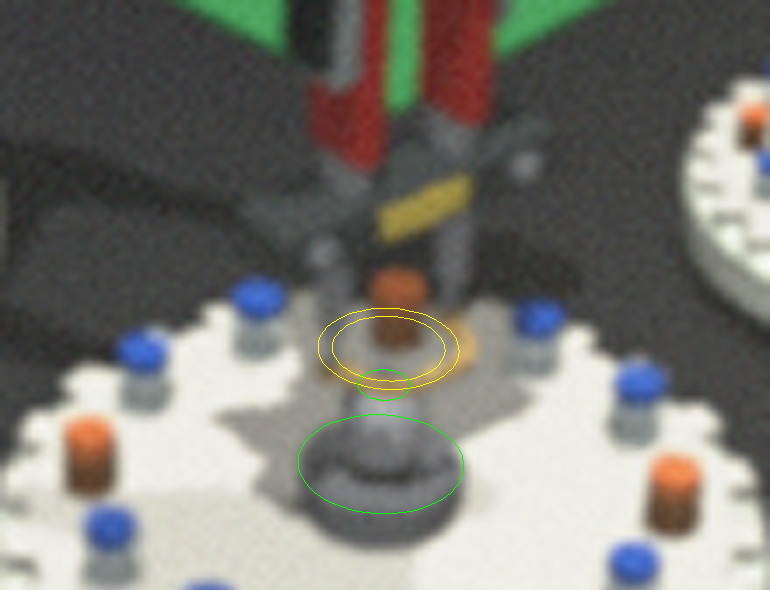

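Hub and spindle match the prediction (col ~384). The jaws sit ~1.5 mm right of theirs, so I add 1 mm in tool x, lower partway and check the forces.

```bash
python3 -m creep '[[0.02,0,0,0,0],[0,0,0.04,0,0],[0,0,0.08,0,0],[0,0,0.08,0,0],[0,0,0.08,0,0],[0,0,0.08,0,0],[0,0,0.04,0,0],[0,0,0,0,0],[0,0,0,0,0]]'
python3 - <<'E'
from h import *
p=bot.read_camera("wrist");q=bot.read_camera("scene");s=bot.read_state();print(s["tool_pos"],s["wrist_force"],s["torque"],s["width"])
i=cv2.resize(q["pixels"][185:250,315:395],(444,360),interpolation=cv2.INTER_CUBIC)
cv2.imwrite("pics/f1.png",np.hstack([cv2.resize(p["pixels"][160:280,200:430],(345*2//2,180*2)) ,i])[:,:,::-1])
E
```

```text
time: 13.42
tool_pos: [0.5615, 0.2286, 0.1865]
tcp_rot: [0.489, 3.103, 0.0]
wrist_force: [-1.4, 0.7, -3.6]
width: 0.535
grip_force: 46.9
[0.56149743 0.22861304 0.18657025] [-0.55183614  0.200209   -2.78811828] [0.01046451 0.06465229 0.06545038] 0.5280284101898746
```

View pics/f1.png

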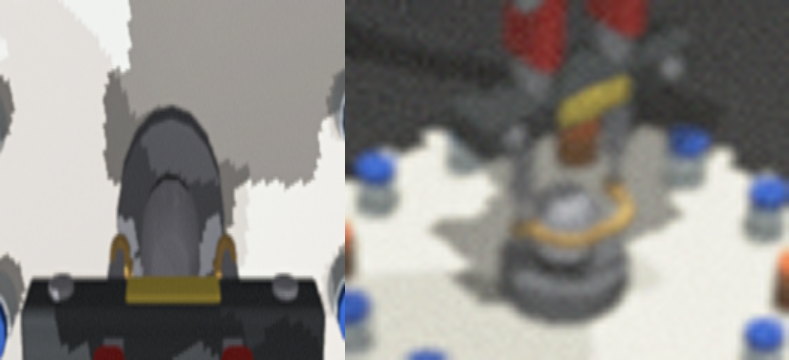

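The ring encircles the spindle with no contact force. I'll continue down gently.

```bash
python3 -m creep '[[0,0,0.04,0,0],[0,0,0.06,0,0],[0,0,0.06,0,0],[0,0,0.06,0,0],[0,0,0.05,0,0],[0,0,0.03,0,0],[0,0,0,0,0],[0,0,0,0,0]]' && python3 -m creep '[[0,0,0.02,0,0],[0,0,0.02,0,0],[0,0,0.02,0,0],[0,0,0,0,0],[0,0,0,0,0]]'
python3 - <<'E'
from h import *
F=[];Z=[]
for k in range(4):
    q=bot.read_camera("scene");s=bot.read_state();F.append(s["wrist_force"]);Z.append(s["tool_pos"])
print(np.mean(Z,0),np.mean(F,0))
i=cv2.resize(q["pixels"][185:250,315:395],(738,600),interpolation=cv2.INTER_CUBIC)
cv2.imwrite("pics/g1.png",i[:,:,::-1])
E
```

```text
time: 14.52
tool_pos: [0.5614, 0.2286, 0.1714]
tcp_rot: [0.489, 3.103, 0.0]
wrist_force: [0.6, -1.0, -3.3]
width: 0.528
grip_force: 46.9
time: 15.15
tool_pos: [0.5613, 0.2285, 0.1683]
tcp_rot: [-0.489, -3.103, 0.0]
wrist_force: [-0.2, 0.3, -3.3]
width: 0.534
grip_force: 46.9
[0.56136078 0.22856361 0.16831885] [-0.06755339  0.41153168 -2.93992992]
```

View pics/g1.png

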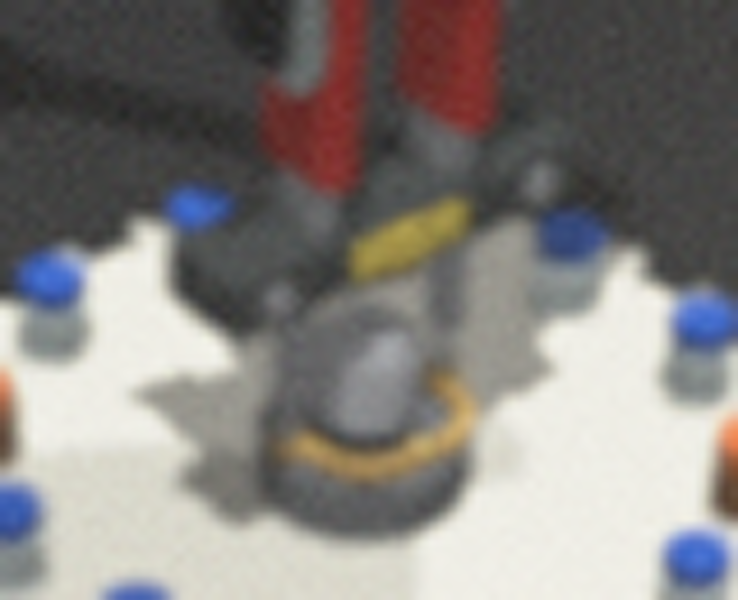

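The ring lies round the spindle near the hub face, estimated 2 mm above it. I'll probe down in half-millimetre steps for light contact.

```bash
python3 -m creep '[[0,0,0.01,0,0],[0,0,0,0,0],[0,0,0.01,0,0],[0,0,0,0,0],[0,0,0,0,0]]'; python3 -m creep '[[0,0,0.01,0,0],[0,0,0,0,0],[0,0,0,0,0]]'
```

```text
time: 15.98
tool_pos: [0.5613, 0.2285, 0.1673]
tcp_rot: [-0.489, -3.103, 0.0]
wrist_force: [0.1, 0.7, -3.6]
width: 0.529
grip_force: 46.9
time: 16.35
tool_pos: [0.5613, 0.2285, 0.1668]
tcp_rot: [0.489, 3.103, 0.0]
wrist_force: [0.5, -0.1, -3.5]
width: 0.529
grip_force: 46.9
```

```bash
python3 -m creep '[[0,0,0.01,0,0],[0,0,0,0,0],[0,0,0,0,0]]'; python3 -m creep '[[0,0,0.01,0,0],[0,0,0,0,0],[0,0,0,0,0]]'
```

```text
time: 16.73
tool_pos: [0.5614, 0.2286, 0.1665]
tcp_rot: [0.489, 3.103, 0.0]
wrist_force: [-1.0, 0.0, -2.2]
width: 0.534
grip_force: 47.1
time: 17.1
tool_pos: [0.5614, 0.2286, 0.1664]
tcp_rot: [0.489, 3.103, 0.0]
wrist_force: [-2.2, -0.3, 2.8]
width: 0.534
grip_force: 47.6
```

Contact with the hub came at TCP z ≈ 0.1665, as predicted. I'll back off to ~1 mm above it.

```bash
python3 -m creep '[[0,0,-0.02,0,0],[0,0,-0.015,0,0],[0,0,0,0,0],[0,0,0,0,0],[0,0,0,0,0],[0,0,0,0,0]]'
python3 - <<'E'
from h import *
F=[]
for k in range(5):
    q=bot.read_camera("wrist");s=bot.read_state();F.append(s["wrist_force"])
print(np.mean(F,0),s["tool_pos"],s["torque"],s["width"],s["time"])
z=s["tool_pos"]
if abs(np.mean(F,0)[2]+3.3)<1 and np.hypot(*np.mean(F,0)[:2])<1.5 and .1669<z[2]<.1685: print(bot.finish_job())
E
```

```text
time: 17.85
tool_pos: [0.5613, 0.2285, 0.1675]
tcp_rot: [-0.489, -3.103, 0.0]
wrist_force: [-1.1, -0.1, -2.7]
width: 0.529
grip_force: 46.9
[-0.18033495 -0.09751254 -3.26519218] [0.56133873 0.22854494 0.1675456 ] [ 0.00988861 -0.01751407 -0.02011004] 0.527158600580604 18.1
the job is handed in; nothing more can be done
None
```

The job is handed in at 18.1 s: the pliers are still held upright and squeezed, with the open ring round the groove about 1 mm above the hub, not pressing on the collector, and the bottle, jar and vial were left alone.

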